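# Take the keyhole-hung module off its sloping dock

## Task

The grey module hangs on two headed studs of the sloping dock by blind keyhole slots. Slide it along the panel, away from the robot, until you feel the slots end, without forcing it, lift it off square to the panel, and lay it gently in the shallow metal tray, flat on the tray's floor, handle up and lengthwise along the tray (either way round). Leave the vials, timer, beaker and wash bottle where they are.

Things in the scene. Friction and masses are not known exactly. Their poses are not given: they have to be found in the camera images.
- module: The hung module: flat grey box, 96 mm (x) by 150 mm (y) by 16 mm thick (z), 0.2 to 0.4 kg, black bridge handle on its front. Origin: centre of its back face. z out of its front, x up the slope while it hangs, y along its length, away from the robot while it hangs. It comes free by sliding it towards its own +y, flat on the panel, to a hard stop, then lifting along its own z (clear after 10 mm).
- module_handle (a point): Middle of the handle's bar, 46 mm in front of the centre of the module's back (30 mm off its front); axes as the module's. The bar runs along y: 12 mm thick along x, 16 mm deep along z, 22 mm of space under it. It is free for 44 mm between two flared ends (28 mm wide along x, 20 mm deep, each 10 mm thick, from y = 22 to 32 mm on either side) on 12x10 mm posts, so fingers cannot slip far along it.
- module_keyhole (a point): One of two blind keyholes in the module's back (the other 74 mm further in +y): middle of its 22 mm square opening; from it a 10.5 mm slot runs 34 mm to +y. Play on the studs: 1.5 mm off the panel. Heads are 17 mm: free at the stop and up to 5 mm back from it (best 2.5 mm back), captive beyond. The way from start to stop is 17 to 42 mm, varies and must be felt.
- dock: Sloping dock, fixed: white panel 220 mm wide (y), 140 mm up the slope, on four legs over a 150x200 mm foot plate. Origin: centre of its underside, z up. It is turned so that its face looks to the robot's left: to its own -x and up, the normal 35 degrees from vertical; its edges are 45 and 125 mm high. Two rigid headed studs stand 9.5 mm out of it behind the module; their place along y differs by 6 mm either way.
- dock_face (a point): Centre of the face of the dock's sloping panel, 85 mm above the dock's origin; axes as the dock's (level).
- tray: Shallow open tray of bare aluminium, fixed to the bench: outside 150 mm (x) by 204 mm (y) by 26 mm high, walls and floor 5 mm thick, inside 140 by 194 mm. Origin: centre of its underside, z up; the inner floor is at z = 5 mm. Dock and tray change sides between runs.
- vial_1: Bystander, loose: vial standing between the dock and the tray, 25 mm across, 56 mm high. Origin: centre of its underside.
- vial_2: Bystander, loose: vial standing behind, 25 mm across, 56 mm high. Origin: centre of its underside.
- bench_timer: Bystander, loose: digital timer lying behind, 72x66x21 mm. Origin: centre of its underside.
- beaker: Bystander, loose: open plastic beaker behind, 69 mm across, 83 mm high. Origin: centre of its underside.
- wash_bottle: Bystander, loose: squeeze bottle with a bent spout behind, 65x105x209 mm. Origin: centre of its underside.

How it is judged:
By the outcome, as a careful person would: the job done as asked, in the order asked, and still so for the second after the job is handed in, with the robot touching nothing.
It also fails if it takes over 48 s, if anything falls off the work surface, if the arm or the gripper's body presses on something with over 40 N, if the wrist force passes 120 N, or if a joint passes its speed limit or range.

## Robot

A 6-joint arm with a two-finger parallel gripper is mounted at the origin on a cart in front of the work surface, level with it; the furniture and walls round the work are solid. World frame = base frame: x ahead of the robot, y to its left, z up, the work surface at z = 0. Lengths are in m, angles in degrees, forces in N, time in s.
With the tool pointing down it reaches from about 0.325 to 0.85 m from the base axis. Payload 15.5 kg.
Tool frame: the origin (TCP) lies between the finger pads; the fingertips stand nose_length ahead of it and the grasp point (between the pads) lies 11 mm behind it (nose_length is the distance from the TCP to the fingertips, in m); z points along the fingers, y is the line along which they close (so a half turn about z gives the same grasp; the last joint's range is limited). The gripper opens to 91 mm and grips with 3 to 60 N. Pads are 32 mm wide; open, the fingers measure 118 mm over their backs; the gripper's body (76 mm by 178 mm) begins 60 mm behind the grasp point.
Start: joints at [59.96, 28.281, 77.091, -0, 74.628, -5.472], TCP at [0.26, 0.568, 0.222] pointing down, gripper open.
Joint ranges: [-166.48, 166.48], [-47.26, 123.95], [12.59, 153.08], [-70.14, 250.14], [6.76, 159.57], [-176.63, 176.63]. Speed limits (degrees/s): [108.29, 108.29, 147.25, 172.46, 172.46, 172.46].

## Interface

Orientations are given as [roll, pitch, yaw] about the fixed x, y, z axes, in that order (R = Rz(yaw) Ry(pitch) Rx(roll)).
In Python, from workcell import * gives the robot as it stands.
- The arm moves only by the tool carry_out, never from a script. Its argument "steps" is a list of rows, each an object with "offset": the shift along the tool's x, y, z in m, a list of three; "rotation": the turn, a rotation vector about the tool's x, y, z in degrees, a list of three; "gripper": the closure in counts, from 0 (fully open) to 255 (shut). A call has 1 to 5 rows; each row is the pose to reach, as a shift and turn from the pose commanded when the call began, along the tool's axes at that moment; what a row does not reach only later rows make up. A row lasts 1/10 s, in which the tool goes at most 50 mm and 8.59 degrees, less where a joint would pass 70% of its speed; a pose out of reach is approached as far as the arm can. A call with a gripper value outside its range is refused whole. The fingers move at their own pace and stop on an object; "grip_force" is the grip in N (left out, the last holds). Time passes only in rows, so rows that repeat a pose let the fingers close. It gives the time, the measured TCP pose, the force, the opening and the grip force at its end, in the units of the state.
- observe(): the state, without advancing time (a new reading comes with each control period).
- get_image(name): name is "scene" or "top" or "wrist"; returns (picture, depth): 480x640x3 uint8, red, green, blue; 480x640 float32, m along the optical axis (not along the pixel's ray), 0 where there is no reading.
- camera_info(name): a dict with "camera_matrix" (3x3 intrinsics, pixels), "R" (3x3) and "t" (3): a world point X has camera coordinates R X + t; the wrist camera has in their place "T_tool_cam" (4x4, takes a point from camera to tool coordinates, whose origin is the TCP and whose axes are the flange's). Camera axes: x right, y down, z forward; pixel columns grow to the right and rows downward; lengths in m; the calibration is good to about 2 mm. A picture is of the moment at which its call begins: read the wrist's pose just before it. camera_info takes no time and is no camera call.
- job_done(): hands the job in; it is judged then, once.
Trained networks look in the newest picture that a camera, given by its name, has taken for a name from the list of things; names that differ only in an ending like _2 or _b are one class to them, and where a whole thing is asked for, a point or a joint stands for the part that bears it (a point fixed in the world has none). Each returns a list of dicts, best first, with "p" (0 to 1); they miss things now and then, are a little off and sometimes report something else, mostly with a low value. They report only what shows in the picture. A call takes as long as a camera call.
- regions_of(camera, query): "pixels" (480x640 bool, what is visible of it) and "position" ([column, row] in pixels, amid what is visible of it).
The state is a dict: "time_s": time; "q": joint angles; "qvel": joint speeds; "tau": joint torques, N m; "eef_pos": TCP position; "eef_rot": TCP orientation; "force": force on the tool from outside, world axes, zero at the start; "torque": the same for the moment, N m; "grip_width": finger opening in m; "gripper_force": force on a finger pad.
Only numpy, scipy, OpenCV 4.12 (cv2) and the standard library are available. Lean on these libraries where they do the work, as an engineer would, in place of code of your own. Each camera call takes 0.05 s, during which the arm holds its last target. There are 200 camera calls.

## Working session

There is one attempt and no reset: what is moved stays moved. The work goes in short steps, Python scripts to look and compute and a tool call to move; the robot and the scene stay as the last step left them, time stands still between calls to the robot, and variables do not carry over. Pictures are saved under pics/ and viewed, at most 10 in all, crops included, and the job is handed in when it is done.

Besides the shell and the picture viewer there is one more tool, called after ">>>" as name(argument=value, ...) on one line, values as JSON. carry_out: Moves the arm, as the interface text tells. Its arguments: {"type":"object","properties":{"steps":{"type":"array"},"grip_force":{"type":"number"}},"required":["steps"]}

```bash
mkdir -p pics; ls; cat > h.py <<'E'
from workcell import *
import numpy as np, cv2
from scipy.spatial.transform import Rotation as Ro
def cam(name, st=None):
    ci=camera_info(name); K=np.array(ci["camera_matrix"])
    if name=="wrist":
        T=np.array(ci["T_tool_cam"]); Rt=Ro.from_euler('xyz',st["eef_rot"],degrees=True).as_matrix(); p=np.array(st["eef_pos"])
        return K,Rt@T[:3,:3],Rt@T[:3,3]+p
    R=np.array(ci["R"]);t=np.array(ci["t"]); return K,R.T,-R.T@t
def cloud(name,depth,st=None):
    K,R,o=cam(name,st); v,u=np.mgrid[:480,:640]
    c=np.stack([(u-K[0,2])/K[0,0]*depth,(v-K[1,2])/K[1,1]*depth,depth],-1)
    return c@R.T+o
E
python3 - <<'E'
from h import *
s=observe(); print(s); print([k for k in globals() if 'nose' in k.lower()])
try: print(nose_length)
except Exception as e: print(e)
for n in ("top","scene"):
    im,d=get_image(n); cv2.imwrite(f"pics/{n}0.png",im[:,:,::-1]); P=cloud(n,d); np.savez(f"{n}0.npz",P=P,d=d,im=im)
    print(n,cam(n)[2])
    for q in ("module","module_handle","dock","tray","vial_1","bench_timer","beaker","wash_bottle"):
        for r in regions_of(n,q)[:2]:
            m=r["pixels"]&(d>0); 
            if m.sum()>5: print(n,q,round(r["p"],2),np.round(r["position"]),np.round(np.median(P[m],0),3),np.round(np.percentile(P[m],[3],0),3),np.round(np.percentile(P[m],[97],0),3))
E
```

```text
pics
{'time_s': 0.0, 'q': array([ 5.99599331e+01,  2.83171919e+01,  7.71269034e+01, -2.77942253e-03,
        7.46285732e+01, -5.46981552e+00]), 'qvel': array([ 0.01404937, -0.04286701,  0.02619399, -0.0174867 ,  0.00911888,
       -0.0604899 ]), 'tau': array([-2.23477364e-03, -8.78800321e+01, -3.81839240e+01,  7.06507056e-02,
        5.35572635e-02, -1.60998079e-04]), 'eef_pos': array([0.25968589, 0.56808726, 0.22131457]), 'eef_rot': array([-1.79927407e+02, -4.26000189e-03,  1.55430484e+02]), 'force': array([-0.08212919,  0.26796046,  1.50275639]), 'torque': array([0.03318278, 0.00422232, 0.03079263]), 'gripper_force': 0.0, 'grip_width': 0.09112831408237881}
['nose_length']
0.008
top [0.4908412  0.02689957 1.17097928]
top module 0.58 [436. 310.] [ 0.479 -0.2    0.107] [[ 0.41  -0.247  0.073]] [[ 0.55  -0.153  0.132]]
top module_handle 0.76 [440. 314.] [ 0.479 -0.201  0.107] [[ 0.41  -0.248  0.073]] [[ 0.549 -0.153  0.132]]
top dock 0.86 [420. 275.] [ 0.54  -0.177  0.079] [[ 0.398 -0.272  0.005]] [[ 0.612 -0.117  0.125]]
top dock 0.48 [441. 313.] [ 0.479 -0.201  0.107] [[ 0.41  -0.249
[... 1054 characters left out ...]
  0.125]]
scene tray 0.67 [316. 389.] [0.504 0.204 0.007] [[0.432 0.099 0.004]] [[0.575 0.298 0.028]]
scene vial_1 0.9 [248. 261.] [0.712 0.039 0.043] [[0.705 0.025 0.007]] [[0.725 0.045 0.059]]
scene vial_1 0.72 [315. 273.] [0.59  0.011 0.041] [[ 0.582 -0.005  0.002]] [[0.603 0.016 0.059]]
scene bench_timer 0.79 [257. 230.] [ 0.743 -0.055  0.02 ] [[ 0.71  -0.092  0.003]] [[ 0.778 -0.027  0.023]]
scene bench_timer 0.48 [314. 391.] [0.504 0.204 0.007] [[0.432 0.099 0.004]] [[0.575 0.298 0.028]]
scene beaker 0.89 [178. 307.] [0.772 0.175 0.052] [[0.737 0.146 0.007]] [[0.799 0.208 0.084]]
scene wash_bottle 0.85 [278. 166.] [ 0.745 -0.17   0.093] [[ 0.725 -0.197  0.014]] [[ 0.775 -0.158  0.16 ]]
```

```bash
python3 - <<'E'
import cv2,numpy as np
a=cv2.imread("pics/top0.png");b=cv2.imread("pics/scene0.png")
c=np.hstack([cv2.resize(a[230:400,160:540],(760,340))]); d=cv2.resize(b[120:480,180:520],(400,424)) 
cv2.imwrite("pics/v1.png",c)
E
cat > fit.py <<'E'
from h import *
from scipy.optimize import least_squares
def plane_ransac(X,n0,tol=.0025,it=400):
    rng=np.random.default_rng(0);best=None
    for _ in range(it):
        p=X[rng.choice(len(X),3,False)];n=np.cross(p[1]-p[0],p[2]-p[0])
        if np.linalg.norm(n)<1e-7: continue
        n/=np.linalg.norm(n)
        if n@n0<0:n=-n
        if n@n0<.95: continue
        i=abs((X-p[0])@n)<tol
        if best is None or i.sum()>best.sum():best=i
    Y=X[best];c=Y.mean(0);n=np.linalg.svd(Y-c,full_matrices=False)[2][2]
    if n@n0<0:n=-n
    return c,n,best
E
python3 - <<'E'
from fit import *
n0=np.array([0,np.sin(np.radians(35)),np.cos(np.radians(35))])
for nm in ("top","scene"):
    Z=np.load(nm+"0.npz");P=Z["P"];d=Z["d"]
    im=Z["im"].astype(float)
    m=(d>0)&(P[...,0]>.36)&(P[...,0]<.66)&(P[...,1]>-.32)&(P[...,1]<-.06)&(P[...,2]>.03)
    X=P[m];C=im[m]
    c,n,b=plane_ransac(X,n0)
    h=(X-c)@n
    print(nm,"plane",c.round(4),n.round(3),b.sum(),"tilt",np.degrees(np.arccos(n[2])),"azim",np.degrees(np.arctan2(n[1],n[0])))
    hist,e=np.histogram(h,bins=np.arange(-.06,.06,.004));print(list(zip(e.round(3),hist)))
    yw=np.cross([0,0,1],n);yw=-yw/np.linalg.norm(yw); xw=np.cross(yw,n)
    print("y",yw.round(3),"x",xw.round(3))
    for lab,lo,hi in (("panel?",-.02,-.012),("front",-.003,.003),("handle",.02,.05)):
        k=(h>lo)&(h<hi)
        if k.sum()>20:
            A=np.stack([X[k]@xw,X[k]@yw],1).astype(np.float32); r=cv2.minAreaRect(A); print(lab,k.sum(),"meanRGB",C[k].mean(0).round(),"rect",r, "pct",np.percentile(A,[2,98],0).round(4).tolist(),"hmed",np.median(h[k]).round(4))
            w=np.array(r[0]);q=w[0]*xw+w[1]*yw+(c@n+np.median(h[k]))*n;print("   world",q.round(4))
E
```

```text
top plane [ 0.5333 -0.2002  0.0921] [-0.161  0.554  0.817] 2915 tilt 35.25478028660338 azim 106.19211964711661
[(np.float64(-0.06), np.int64(0)), (np.float64(-0.056), np.int64(0)), (np.float64(-0.052), np.int64(0)), (np.float64(-0.048), np.int64(0)), (np.float64(-0.044), np.int64(0)), (np.float64(-0.04), np.int64(0)), (np.float64(-0.036), np.int64(0)), (np.float64(-0.032), np.int64(0)), (np.float64(-0.028), np.int64(0)), (np.float64(-0.024), np.int64(0)), (np.float64(-0.02), np.int64(0)), (np.float64(-0.016), np.int64(0)), (np.float64(-0.012), np.int64(1)), (np.float64(-0.008), np.int64(136)), (np.float64(-0.004), np.int64(1818)), (np.float64(0.0), np.int64(1703)), (np.float64(0.004), np.int64(118)), (np.float64(0.008), np.int64(130)), (np.float64(0.012), np.int64(1643)), (np.float64(0.016), np.int64(1426)), (np.float64(0.02), np.int64(53)), (np.float64(0.024), np.int64(4)), (np.float64(0.028), np.int64(1)), (np.float64(0.032), np.int64(1)), (np.float64(0.036), np.int64(4)), (np.float64(0.04), np.int64(28)), (np.float64(0.044), np.int64(29)), (np.float64(0.048), np.int64(61)), (np.fl
[... 1493 characters left out ...]
t64(2)), (np.float64(0.036), np.int64(4)), (np.float64(0.04), np.int64(15)), (np.float64(0.044), np.int64(16)), (np.float64(0.048), np.int64(47)), (np.float64(0.052), np.int64(220))]
y [ 0.961  0.276 -0.   ] x [ 0.226 -0.785  0.576]
front 3552 meanRGB [131. 129. 129.] rect ((0.32128632068634033, 0.4327760338783264), (0.1402108073234558, 0.219707190990448), 0.36029112339019775) pct [[0.2528, 0.3256], [0.3893, 0.5402]] hmed 0.0001
   world [ 0.5077 -0.1993  0.0868]
handle 101 meanRGB [57. 55. 54.] rect ((0.3201943039894104, 0.40915513038635254), (0.09003192186355591, 0.13442963361740112), 0.8987187147140503) pct [[0.279, 0.3464], [0.3615, 0.4757]] hmed 0.0216
   world [ 0.4813 -0.1931  0.1038]
```

View pics/v1.png

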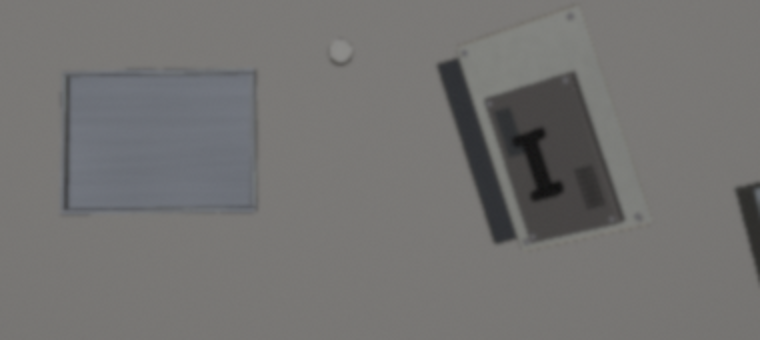

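View pics/scene0.png

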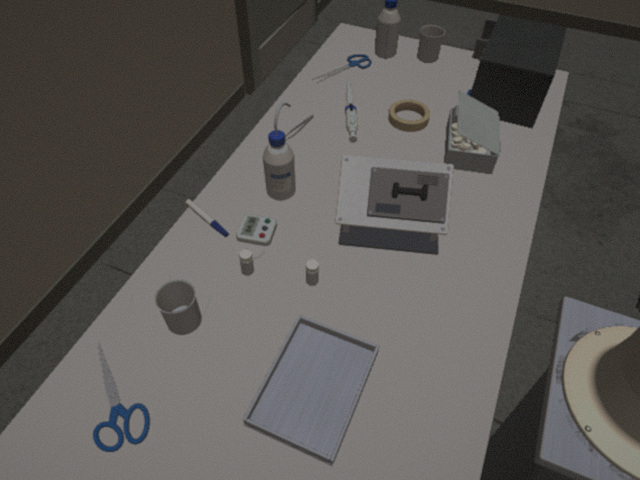

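```bash
python3 - <<'E'
from fit import *
n0=np.array([0,np.sin(np.radians(35)),np.cos(np.radians(35))])
for nm in ("top","scene"):
    Z=np.load(nm+"0.npz");P=Z["P"];d=Z["d"]
    m=(d>0)&(P[...,0]>.36)&(P[...,0]<.66)&(P[...,1]>-.32)&(P[...,1]<-.06)&(P[...,2]>.03)
    X=P[m]; c,n,b=plane_ransac(X,n0); h=(X-c)@n
    yw=np.cross([0,0,1],n);yw=-yw/np.linalg.norm(yw); xw=np.cross(yw,n)
    for lab,lo,hi in (("panel",-.006,.006),("front",.011,.021),("bar",.045,.065)):
        k=(h>lo)&(h<hi); A=np.stack([X[k]@xw,X[k]@yw],1).astype(np.float32); r=cv2.minAreaRect(A)
        w=np.array(r[0]);q=w[0]*xw+w[1]*yw+(c@n+np.median(h[k]))*n
        print(nm,lab,k.sum(),"h",np.median(h[k]).round(4),"size",np.round(r[1],3),"ang",round(r[2],2),"world",q.round(4))
    m=(d>0)&(P[...,0]>.40)&(P[...,0]<.60)&(P[...,1]>.08)&(P[...,1]<.32)&(P[...,2]>.014)
    A=P[m][:,:2].astype(np.float32);print(nm,"tray rim",cv2.minAreaRect(A),np.percentile(P[m][:,2],[50,95]))
E
```

```text
top panel 3733 h -0.0001 size [0.142 0.22 ] ang 0.29 world [ 0.5056 -0.1996  0.0862]
top front 3173 h 0.0158 size [0.098 0.15 ] ang 0.37 world [ 0.4781 -0.1973  0.0987]
top bar 332 h 0.0539 size [0.028 0.064] ang 0.51 world [ 0.4724 -0.1772  0.1304]
top tray rim ((0.5022809505462646, 0.19618067145347595), (0.2040133774280548, 0.15003067255020142), 89.65987396240234) [0.02607333 0.02982619]
scene panel 3985 h 0.0002 size [0.14 0.22] ang 0.33 world [ 0.5075 -0.1994  0.0869]
scene front 3462 h 0.0161 size [0.097 0.15 ] ang 0.42 world [ 0.4803 -0.1966  0.0992]
scene bar 332 h 0.0543 size [0.064 0.027] ang 89.66 world [ 0.474  -0.1752  0.1302]
scene tray rim ((0.5045038461685181, 0.19612371921539307), (0.15062284469604492, 0.20528392493724823), 0.014644376933574677) [0.02623837 0.02925529]
```

```bash
cat > plan.py <<'E'
from h import *
from scipy.spatial.transform import Slerp
n=np.array([-.160,.554,.817]); n/=np.linalg.norm(n)
my=-np.cross([0,0,1],n); my/=np.linalg.norm(my); mx=np.cross(my,n)
RG=np.stack([my,np.cross(-n,my),-n],1)   # grasp: tool x=module y, z=-n
bar=np.array([.4744,-.1806,.1238])
def plan(p1,R1,k,st=None):
    "k equal chunks from the present pose; tool-frame offset mm, rotvec deg, each from the previous chunk end"
    st=st or observe(); p0=np.array(st["eef_pos"]); R0=Ro.from_euler('xyz',st["eef_rot"],degrees=True)
    S=Slerp([0,1],Ro.concatenate([R0,Ro.from_matrix(R1)])); p,R=p0,R0
    for i in range(1,k+1):
        q=p0+(p1-p0)*i/k; Q=S(i/k)
        print("off",R.inv().apply(q-p).round(4).tolist(),"rot",(R.inv()*Q).as_rotvec(degrees=True).round(2).tolist()); p,R=q,Q
E
python3 - <<'E'
from plan import *
print(RG); plan(bar+n*(.11-.011),RG,5)
E
```

```text
[[ 0.96073473  0.22669121  0.1599996 ]
 [ 0.27746851 -0.78491831 -0.55399862]
 [-0.          0.57664056 -0.81699796]]
off [-0.0939, -0.1097, 0.0034] rot [-3.15, -8.5, 26.77]
off [-0.132, -0.0564, 0.0159] rot [-3.15, -8.5, 26.77]
off [-0.14, 0.007, 0.0351] rot [-3.15, -8.5, 26.77]
off [-0.1158, 0.0654, 0.0565] rot [-3.15, -8.5, 26.77]
off [-0.0652, 0.1049, 0.0749] rot [-3.15, -8.5, 26.77]
```

>>> carry_out(steps=[{"offset":[-0.047,-0.055,0.002],"rotation":[-1.6,-4.25,13.4],"gripper":0},{"offset":[-0.094,-0.11,0.003],"rotation":[-3.15,-8.5,26.8],"gripper":0},{"offset":[-0.094,-0.11,0.003],"rotation":[-3.15,-8.5,26.8],"gripper":0},{"offset":[-0.094,-0.11,0.003],"rotation":[-3.15,-8.5,26.8],"gripper":0},{"offset":[-0.094,-0.11,0.003],"rotation":[-3.15,-8.5,26.8],"gripper":0}])

```text
time_s: 1.4
eef_pos: [0.2996, 0.4288, 0.2193]
eef_rot: [174.9, 7.5, 128.2]
force: [0.0, 1.1, -0.2]
grip_width: 0.0914
gripper_force: 0.0
```

>>> carry_out(steps=[{"offset":[-0.132,-0.056,0.016],"rotation":[-3.15,-8.5,26.8],"gripper":0},{"offset":[-0.132,-0.056,0.016],"rotation":[-3.15,-8.5,26.8],"gripper":0},{"offset":[-0.132,-0.056,0.016],"rotation":[-3.15,-8.5,26.8],"gripper":0},{"offset":[-0.132,-0.056,0.016],"rotation":[-3.15,-8.5,26.8],"gripper":0},{"offset":[-0.132,-0.056,0.016],"rotation":[-3.15,-8.5,26.8],"gripper":0}])

```text
time_s: 1.9
eef_pos: [0.3399, 0.291, 0.2155]
eef_rot: [167.0, 11.7, 100.1]
force: [-0.3, -0.2, -0.9]
grip_width: 0.0908
gripper_force: 0.0
```

>>> carry_out(steps=[{"offset":[-0.14,0.007,0.035],"rotation":[-3.15,-8.5,26.8],"gripper":0},{"offset":[-0.14,0.007,0.035],"rotation":[-3.15,-8.5,26.8],"gripper":0},{"offset":[-0.14,0.007,0.035],"rotation":[-3.15,-8.5,26.8],"gripper":0},{"offset":[-0.14,0.007,0.035],"rotation":[-3.15,-8.5,26.8],"gripper":0},{"offset":[-0.14,0.007,0.035],"rotation":[-3.15,-8.5,26.8],"gripper":0}])

```text
time_s: 2.4
eef_pos: [0.3798, 0.1524, 0.212]
eef_rot: [157.8, 11.7, 71.4]
force: [-0.5, 0.4, -0.0]
grip_width: 0.0914
gripper_force: 0.0
```

```bash
python3 -c "
from plan import *
s=observe();print(s['time_s'],s['eef_pos'],s['eef_rot'],s['q'])
plan(bar+n*(.11-.011),RG,3)"
```

```text
2.4 [0.37980011 0.15235661 0.21197026] [157.83533396  11.72481076  71.40232386] [ 33.54170689  11.94348022 112.80622993 -30.64270274  54.19512148
  67.81821254]
off [-0.0773, 0.0434, 0.0377] rot [-2.11, -5.66, 17.84]
off [-0.0564, 0.0629, 0.0463] rot [-2.11, -5.66, 17.84]
off [-0.0299, 0.0746, 0.0532] rot [-2.11, -5.66, 17.84]
```

>>> carry_out(steps=[{"offset":[-0.077,0.043,0.038],"rotation":[-2.1,-5.65,17.85],"gripper":0},{"offset":[-0.077,0.043,0.038],"rotation":[-2.1,-5.65,17.85],"gripper":0},{"offset":[-0.077,0.043,0.038],"rotation":[-2.1,-5.65,17.85],"gripper":0},{"offset":[-0.077,0.043,0.038],"rotation":[-2.1,-5.65,17.85],"gripper":0}])

```text
time_s: 2.8
eef_pos: [0.4059, 0.06, 0.2091]
eef_rot: [152.3, 9.3, 52.6]
force: [0.4, 0.6, 0.7]
grip_width: 0.0912
gripper_force: 0.0
```

>>> carry_out(steps=[{"offset":[-0.056,0.063,0.046],"rotation":[-2.1,-5.65,17.85],"gripper":0},{"offset":[-0.056,0.063,0.046],"rotation":[-2.1,-5.65,17.85],"gripper":0},{"offset":[-0.056,0.063,0.046],"rotation":[-2.1,-5.65,17.85],"gripper":0},{"offset":[-0.056,0.063,0.046],"rotation":[-2.1,-5.65,17.85],"gripper":0}])

```text
time_s: 3.2
eef_pos: [0.4323, -0.0322, 0.2069]
eef_rot: [147.8, 5.2, 34.2]
force: [0.7, -0.5, 0.3]
grip_width: 0.0911
gripper_force: 0.0
```

>>> carry_out(steps=[{"offset":[-0.03,0.075,0.053],"rotation":[-2.1,-5.65,17.85],"gripper":0},{"offset":[-0.03,0.075,0.053],"rotation":[-2.1,-5.65,17.85],"gripper":0},{"offset":[-0.03,0.075,0.053],"rotation":[-2.1,-5.65,17.85],"gripper":0},{"offset":[-0.03,0.075,0.053],"rotation":[-2.1,-5.65,17.85],"gripper":0}])

```text
time_s: 3.6
eef_pos: [0.4584, -0.1251, 0.2048]
eef_rot: [144.9, -0.0, 16.2]
force: [-0.2, 0.8, 0.1]
grip_width: 0.0909
gripper_force: 0.0
```

```bash
python3 - <<'E'
from plan import *
from fit import plane_ransac
s=observe();print(s['time_s'],s['eef_pos'],s['eef_rot'],s['q'])
im,d=get_image("wrist"); cv2.imwrite("pics/w1.png",im[:,:,::-1]); P=cloud("wrist",d,s); np.savez("w1.npz",P=P,d=d,im=im)
for q in ("module_handle","dock"):
    for r in regions_of("wrist",q)[:2]: print(q,round(r["p"],2),r["position"],r["pixels"].sum())
X=P[(d>0)]; X=X[(X[:,2]>.03)]
f=bar-.03*n
h=(X-f)@n; k=(abs(h)<.008)&(abs((X-f)@my)<.08)&(abs((X-f)@mx)<.055)
c,nn,b=plane_ransac(X[k],n); print("front plane",nn.round(4),"off from f",((c-f)@n).round(4),k.sum(),d[d>0].min())
h=(X-c)@nn; k=(h>.03)&(h<.045)&(abs((X-f)@my)<.06)&(abs((X-f)@mx)<.05)
A=np.stack([(X[k]-bar)@mx,(X[k]-bar)@my],1).astype(np.float32); print("bar",k.sum(),cv2.minAreaRect(A),"h",np.median(h[k]))
k=(h>-.003)&(h<.003)
k&=(abs((X-f)@my)<.085)&(abs((X-f)@mx)<.06)
A=np.stack([(X[k]-bar)@mx,(X[k]-bar)@my],1).astype(np.float32); print("front",k.sum(),cv2.minAreaRect(A))
plan(bar-.011*n,RG,2)
E
```

```text
3.6 [ 0.45838469 -0.12505323  0.20480442] [ 1.44855170e+02 -9.50594034e-04  1.62033466e+01] [  0.83319994  18.07097353 111.90887285 -46.40176034  50.0355634
 105.42006142]
module_handle 0.71 [323.0, 215.9] 21398
dock 0.7 [277.7, 124.2] 31778
front plane [-0.1629  0.5482  0.8203] off from f -0.0013 18757 0.05000343
bar 2320 ((-0.0018694056198000908, 0.002765880897641182), (0.02775389514863491, 0.06365428864955902), 0.2356637418270111) h 0.03829641233528661
front 18731 ((-0.0021540187299251556, 0.009127605706453323), (0.09623033553361893, 0.13680055737495422), 0.306675523519516)
off [0.0001, 0.0006, 0.0556] rot [-0.03, -0.06, 0.08]
off [0.0001, 0.0006, 0.0556] rot [-0.03, -0.06, 0.08]
```

View pics/w1.png

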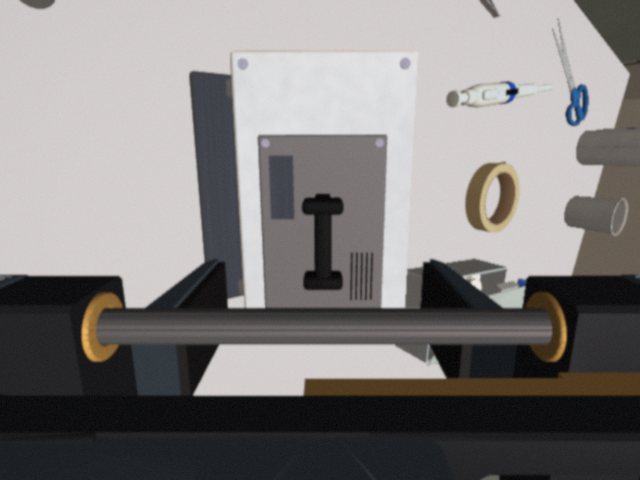

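>>> carry_out(steps=[{"offset":[0.0025,-0.001,0.025],"rotation":[0,0,0],"gripper":0},{"offset":[0.0025,-0.001,0.05],"rotation":[0,0,0],"gripper":0},{"offset":[0.0025,-0.001,0.075],"rotation":[0,0,0],"gripper":60},{"offset":[0.0025,-0.001,0.095],"rotation":[0,0,0],"gripper":100},{"offset":[0.0025,-0.001,0.1115],"rotation":[0,0,0],"gripper":120}], grip_force=15)

```text
time_s: 4.25
eef_pos: [0.4779, -0.1853, 0.1125]
eef_rot: [144.9, 0.0, 16.2]
force: [-0.0, 0.1, -0.1]
grip_width: 0.0702
gripper_force: 0.0
```

>>> carry_out(steps=[{"offset":[0,0,0],"rotation":[0,0,0],"gripper":130},{"offset":[0,0,0],"rotation":[0,0,0],"gripper":150}])

```text
time_s: 4.45
eef_pos: [0.4777, -0.1853, 0.1135]
eef_rot: [144.8, -0.0, 16.1]
force: [0.2, 0.3, 0.7]
grip_width: 0.0542
gripper_force: 0.0
```

```bash
python3 - <<'E'
from plan import *
s=observe();print(s['time_s'],s['eef_pos'],s['grip_width'],s['force'])
im,d=get_image("wrist"); cv2.imwrite("pics/w2.png",im[:,:,::-1])
E
```

```text
4.45 [ 0.47767397 -0.18526527  0.11354823] 0.054194779484593315 [0.2078695  0.25001328 0.68097295]
```

View pics/w2.png

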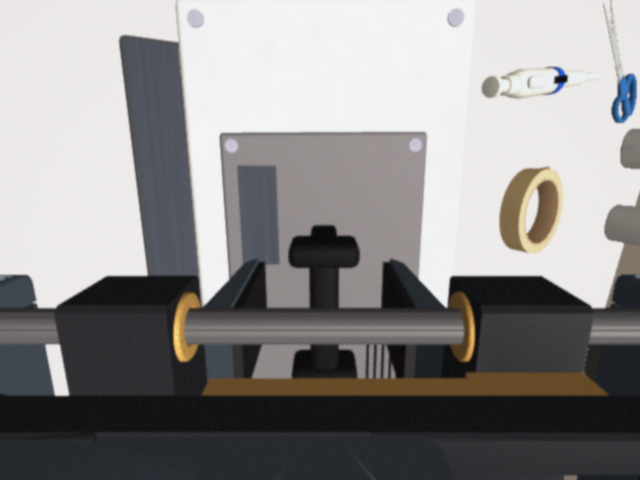

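>>> carry_out(steps=[{"offset":[0,0,0],"rotation":[0,0,0],"gripper":255},{"offset":[0,0,0],"rotation":[0,0,0],"gripper":255},{"offset":[0,0,0],"rotation":[0,0,0],"gripper":255},{"offset":[0,0,0],"rotation":[0,0,0],"gripper":255},{"offset":[0,0,0],"rotation":[0,0,0],"gripper":255}], grip_force=25)

```text
time_s: 5.0
eef_pos: [0.4777, -0.1861, 0.1134]
eef_rot: [144.8, -0.1, 16.0]
force: [-0.7, 2.6, 5.5]
grip_width: 0.0116
gripper_force: 25.0
```

>>> carry_out(steps=[{"offset":[0,0,0],"rotation":[0,0,0],"gripper":255},{"offset":[0,0,0],"rotation":[0,0,0],"gripper":255},{"offset":[0,0,0],"rotation":[0,0,0],"gripper":255}])

```text
time_s: 5.3
eef_pos: [0.4778, -0.1861, 0.1134]
eef_rot: [144.8, -0.1, 16.0]
force: [-1.4, 4.8, 4.6]
grip_width: 0.0116
gripper_force: 25.0
```

>>> carry_out(steps=[{"offset":[0,0,-0.0007],"rotation":[0,0,0],"gripper":255},{"offset":[0.003,0,-0.0007],"rotation":[0,0,0],"gripper":255},{"offset":[0.006,0,-0.0007],"rotation":[0,0,0],"gripper":255},{"offset":[0.009,0,-0.0007],"rotation":[0,0,0],"gripper":255},{"offset":[0.009,0,-0.0007],"rotation":[0,0,0],"gripper":255}])

```text
time_s: 5.8
eef_pos: [0.4869, -0.1832, 0.1138]
eef_rot: [144.8, -0.1, 16.0]
force: [-0.1, 0.7, -2.1]
grip_width: 0.0119
gripper_force: 25.0
```

```bash
cat > f.py <<'E'
from plan import *
s=observe(); g=np.array([.4778,-.1861,.1134]); p=np.array(s["eef_pos"])-g; F=np.array(s["force"])
print("t",s["time_s"],"moved y,x,n mm",(1e3*np.array([p@my,p@mx,p@n])).round(2),"F y,x,n",np.array([F@my,F@mx,F@n]).round(1),"tq",s["torque"].round(2),s["eef_rot"].round(2),s["grip_width"].round(4))
E
python3 f.py
```

```text
Traceback (most recent call last):
  File "f.py", line 3, in <module>
    print("t",s["time_s"],"moved y,x,n mm",(1e3*np.array([p@my,p@mx,p@n])).round(2),"F y,x,n",np.array([F@my,F@mx,F@n]).round(1),"tq",s["torque"].round(2),s["eef_rot"].round(2),s["grip_width"].round(4))
                                                                                                                                                                                 ^^^^^^^^^^^^^^^^^^^^^
AttributeError: 'float' object has no attribute 'round'
```

>>> carry_out(steps=[{"offset":[0.002,0,0],"rotation":[0,0,0],"gripper":255},{"offset":[0.004,0,0],"rotation":[0,0,0],"gripper":255},{"offset":[0.0055,0,0],"rotation":[0,0,0],"gripper":255},{"offset":[0.0055,0,0],"rotation":[0,0,0],"gripper":255}])

```text
time_s: 6.2
eef_pos: [0.4918, -0.1817, 0.1139]
eef_rot: [144.8, -0.1, 16.0]
force: [-0.1, -0.2, -2.2]
grip_width: 0.0119
gripper_force: 25.0
```

```bash
sed -i 's/s\["grip_width"\].round(4)/s["grip_width"]/' f.py; python3 f.py
```

```text
t 6.2 moved y,x,n mm [14.66 -0.02  0.57] F y,x,n [-0.2 -1.2 -1.9] tq [ 0.54  0.34 -0.02] [ 1.448e+02 -6.000e-02  1.604e+01] 0.011909627108115923
```

>>> carry_out(steps=[{"offset":[0.001,0,0],"rotation":[0,0,0],"gripper":255},{"offset":[0.002,0,0],"rotation":[0,0,0],"gripper":255},{"offset":[0.002,0,0],"rotation":[0,0,0],"gripper":255}])

```text
time_s: 6.5
eef_pos: [0.4936, -0.1812, 0.1139]
eef_rot: [144.8, -0.1, 16.0]
force: [0.5, 0.8, -2.1]
grip_width: 0.0119
gripper_force: 25.0
```

>>> carry_out(steps=[{"offset":[0.001,0,0],"rotation":[0,0,0],"gripper":255},{"offset":[0.001,0,0],"rotation":[0,0,0],"gripper":255}])

```text
time_s: 6.7
eef_pos: [0.4945, -0.1809, 0.1138]
eef_rot: [144.8, -0.1, 16.0]
force: [0.3, -0.5, -2.8]
grip_width: 0.0118
gripper_force: 25.0
```

>>> carry_out(steps=[{"offset":[0.001,0,0],"rotation":[0,0,0],"gripper":255},{"offset":[0.002,0,0],"rotation":[0,0,0],"gripper":255},{"offset":[0.002,0,0],"rotation":[0,0,0],"gripper":255}])

```text
time_s: 7.0
eef_pos: [0.4965, -0.1803, 0.1139]
eef_rot: [144.8, -0.1, 16.0]
force: [-0.2, -0.2, -2.5]
grip_width: 0.0118
gripper_force: 25.0
```

>>> carry_out(steps=[{"offset":[0.001,0,0],"rotation":[0,0,0],"gripper":255},{"offset":[0.002,0,0],"rotation":[0,0,0],"gripper":255},{"offset":[0.002,0,0],"rotation":[0,0,0],"gripper":255}])

```text
time_s: 7.3
eef_pos: [0.4985, -0.1798, 0.1139]
eef_rot: [144.8, -0.1, 16.0]
force: [-0.5, -1.3, -2.6]
grip_width: 0.0119
gripper_force: 25.0
```

>>> carry_out(steps=[{"offset":[0.001,0,0],"rotation":[0,0,0],"gripper":255},{"offset":[0.002,0,0],"rotation":[0,0,0],"gripper":255},{"offset":[0.002,0,0],"rotation":[0,0,0],"gripper":255}])

```text
time_s: 7.6
eef_pos: [0.5004, -0.1792, 0.1139]
eef_rot: [144.8, -0.1, 16.0]
force: [-0.0, -0.9, -2.8]
grip_width: 0.0116
gripper_force: 25.0
```

>>> carry_out(steps=[{"offset":[0.001,0,0],"rotation":[0,0,0],"gripper":255},{"offset":[0.002,0,0],"rotation":[0,0,0],"gripper":255},{"offset":[0.002,0,0],"rotation":[0,0,0],"gripper":255}])

```text
time_s: 7.9
eef_pos: [0.5023, -0.1787, 0.1139]
eef_rot: [144.8, -0.1, 16.0]
force: [0.0, -0.1, -2.5]
grip_width: 0.0118
gripper_force: 25.0
```

>>> carry_out(steps=[{"offset":[0.001,0,0],"rotation":[0,0,0],"gripper":255},{"offset":[0.002,0,0],"rotation":[0,0,0],"gripper":255},{"offset":[0.002,0,0],"rotation":[0,0,0],"gripper":255}])

```text
time_s: 8.2
eef_pos: [0.5043, -0.1781, 0.1139]
eef_rot: [144.8, -0.1, 16.0]
force: [0.4, -0.7, -1.2]
grip_width: 0.0115
gripper_force: 25.0
```

>>> carry_out(steps=[{"offset":[0.001,0,0],"rotation":[0,0,0],"gripper":255},{"offset":[0.002,0,0],"rotation":[0,0,0],"gripper":255},{"offset":[0.002,0,0],"rotation":[0,0,0],"gripper":255}])

```text
time_s: 8.5
eef_pos: [0.5061, -0.1776, 0.1139]
eef_rot: [144.8, -0.1, 16.0]
force: [-1.0, -1.0, -2.8]
grip_width: 0.0121
gripper_force: 25.0
```

>>> carry_out(steps=[{"offset":[0.001,0,0],"rotation":[0,0,0],"gripper":255},{"offset":[0.002,0,0],"rotation":[0,0,0],"gripper":255},{"offset":[0.002,0,0],"rotation":[0,0,0],"gripper":255}])

```text
time_s: 8.8
eef_pos: [0.508, -0.1771, 0.1139]
eef_rot: [144.8, -0.1, 16.0]
force: [-0.7, 0.2, -2.1]
grip_width: 0.0115
gripper_force: 25.0
```

>>> carry_out(steps=[{"offset":[0.001,0,0],"rotation":[0,0,0],"gripper":255},{"offset":[0.002,0,0],"rotation":[0,0,0],"gripper":255},{"offset":[0.002,0,0],"rotation":[0,0,0],"gripper":255}])

```text
time_s: 9.1
eef_pos: [0.5089, -0.1768, 0.1137]
eef_rot: [144.8, 0.1, 16.0]
force: [-3.9, -3.4, -0.7]
grip_width: 0.0114
gripper_force: 25.0
```

>>> carry_out(steps=[{"offset":[0.0005,0,0],"rotation":[0,0,0],"gripper":255},{"offset":[0.001,0,0],"rotation":[0,0,0],"gripper":255},{"offset":[0.001,0,0],"rotation":[0,0,0],"gripper":255}])

```text
time_s: 9.4
eef_pos: [0.5089, -0.1767, 0.1137]
eef_rot: [144.8, 0.1, 15.9]
force: [-7.9, -3.6, 1.5]
grip_width: 0.0116
gripper_force: 25.0
```

```bash
python3 f.py
```

```text
t 9.4 moved y,x,n mm [32.51 -0.12  0.45] F y,x,n [-8.6  1.9  0.5] tq [-0.29  1.48 -0.9 ] [1.448e+02 1.300e-01 1.593e+01] 0.011640066255729144
```

>>> carry_out(steps=[{"offset":[-0.002,0,0],"rotation":[0,0,0],"gripper":255},{"offset":[-0.0045,0,0],"rotation":[0,0,0],"gripper":255},{"offset":[-0.0045,0,0],"rotation":[0,0,0],"gripper":255}], grip_force=35)

```text
time_s: 9.7
eef_pos: [0.5063, -0.1775, 0.1139]
eef_rot: [144.8, -0.1, 16.0]
force: [-0.1, 0.2, -1.3]
grip_width: 0.012
gripper_force: 35.0
```

>>> carry_out(steps=[{"offset":[0,0,-0.0015],"rotation":[0,0,0],"gripper":255},{"offset":[0,0,-0.003],"rotation":[0,0,0],"gripper":255},{"offset":[0,0,-0.003],"rotation":[0,0,0],"gripper":255}])

```text
time_s: 10.0
eef_pos: [0.5062, -0.1756, 0.1165]
eef_rot: [144.8, -0.1, 16.0]
force: [-0.2, -0.0, -2.1]
grip_width: 0.0119
gripper_force: 35.0
```

```bash
python3 f.py
```

```text
t 10.0 moved y,x,n mm [3.018e+01 3.000e-02 3.810e+00] F y,x,n [-0.2 -1.3 -1.7] tq [ 0.51  0.3  -0.1 ] [ 1.448e+02 -8.000e-02  1.604e+01] 0.011919504293281586
```

>>> carry_out(steps=[{"offset":[0,0,-0.004],"rotation":[0,0,0],"gripper":255},{"offset":[0,0,-0.009],"rotation":[0,0,0],"gripper":255},{"offset":[0,0,-0.015],"rotation":[0,0,0],"gripper":255},{"offset":[0,0,-0.022],"rotation":[0,0,0],"gripper":255},{"offset":[0,0,-0.03],"rotation":[0,0,0],"gripper":255}])

```text
time_s: 10.5
eef_pos: [0.501, -0.1588, 0.1414]
eef_rot: [144.8, -0.1, 16.0]
force: [0.8, -0.2, -2.9]
grip_width: 0.012
gripper_force: 35.0
```

```bash
python3 f.py; python3 - <<'E'
from h import *
im,d=get_image("scene"); cv2.imwrite("pics/s2.png",im[100:340,220:540,::-1])
E
```

```text
t 10.5 moved y,x,n mm [ 2.989e+01 -1.000e-02  3.426e+01] F y,x,n [ 0.7 -1.3 -2.6] tq [0.52 0.34 0.01] [ 1.4481e+02 -5.0000e-02  1.6030e+01] 0.011992844842329408
```

View pics/s2.png

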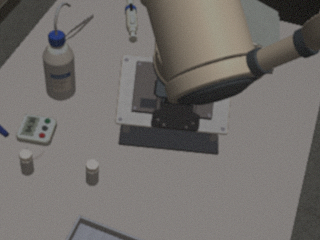

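>>> carry_out(steps=[{"offset":[0,0,-0.015],"rotation":[0,0,0],"gripper":255},{"offset":[0,0,-0.035],"rotation":[0,0,0],"gripper":255},{"offset":[0,0,-0.055],"rotation":[0,0,0],"gripper":255},{"offset":[0,0,-0.07],"rotation":[0,0,0],"gripper":255}])

```text
time_s: 10.95
eef_pos: [0.4898, -0.1197, 0.1991]
eef_rot: [144.8, -0.1, 16.1]
force: [0.1, -0.3, -2.0]
grip_width: 0.012
gripper_force: 35.0
```

```bash
cat > tr.py <<'E'
from plan import *
a=np.radians(89.9); tx=np.array([np.cos(a),np.sin(a),0]); tz=np.array([0,0,-1.]); RT=np.stack([tx,np.cross(tz,tx),tz],1)
tc=np.array([.5034,.1962,0])
E
python3 - <<'E'
from tr import *
s=observe();print(s['eef_pos'],s['force'],s['grip_width']);plan(tc+[0,0,.17],RT,5,s)
E
```

```text
[ 0.48982902 -0.1196947   0.1991228 ] [ 0.14513835 -0.32869167 -2.00083468] 0.011970140648613965
off [0.0201, -0.0524, -0.0298] rot [6.04, 4.51, -14.28]
off [0.0348, -0.0483, -0.0223] rot [6.04, 4.51, -14.28]
off [0.0473, -0.0399, -0.0143] rot [6.04, 4.51, -14.28]
off [0.0566, -0.028, -0.0066] rot [6.04, 4.51, -14.28]
off [0.0621, -0.0134, 0.0003] rot [6.04, 4.51, -14.28]
```

>>> carry_out(steps=[{"offset":[0.005,-0.013,-0.0075],"rotation":[1.5,1.1,-3.6],"gripper":255},{"offset":[0.01,-0.026,-0.015],"rotation":[3,2.25,-7.15],"gripper":255},{"offset":[0.015,-0.039,-0.0225],"rotation":[4.5,3.4,-10.7],"gripper":255},{"offset":[0.02,-0.0525,-0.03],"rotation":[6.05,4.5,-14.3],"gripper":255}])

```text
time_s: 11.35
eef_pos: [0.4924, -0.0562, 0.1925]
eef_rot: [151.4, 3.7, 30.7]
force: [-0.5, 0.3, -2.8]
grip_width: 0.0115
gripper_force: 35.0
```

>>> carry_out(steps=[{"offset":[0.009,-0.012,-0.0055],"rotation":[1.5,1.1,-3.6],"gripper":255},{"offset":[0.0175,-0.024,-0.011],"rotation":[3,2.25,-7.15],"gripper":255},{"offset":[0.026,-0.036,-0.0165],"rotation":[4.5,3.4,-10.7],"gripper":255},{"offset":[0.035,-0.0485,-0.0225],"rotation":[6.05,4.5,-14.3],"gripper":255}])

```text
time_s: 11.75
eef_pos: [0.4951, 0.0073, 0.1867]
eef_rot: [158.7, 5.7, 45.6]
force: [0.2, -0.5, -1.7]
grip_width: 0.0118
gripper_force: 35.0
```

>>> carry_out(steps=[{"offset":[0.012,-0.01,-0.0035],"rotation":[1.5,1.1,-3.6],"gripper":255},{"offset":[0.0235,-0.02,-0.007],"rotation":[3,2.25,-7.15],"gripper":255},{"offset":[0.0355,-0.03,-0.0105],"rotation":[4.5,3.4,-10.7],"gripper":255},{"offset":[0.0475,-0.04,-0.0145],"rotation":[6.05,4.5,-14.3],"gripper":255}])

```text
time_s: 12.15
eef_pos: [0.4978, 0.0708, 0.181]
eef_rot: [166.3, 5.7, 60.7]
force: [-0.1, 0.2, -1.8]
grip_width: 0.0117
gripper_force: 35.0
```

>>> carry_out(steps=[{"offset":[0.014,-0.007,-0.0015],"rotation":[1.5,1.1,-3.6],"gripper":255},{"offset":[0.0285,-0.014,-0.003],"rotation":[3,2.25,-7.15],"gripper":255},{"offset":[0.0425,-0.021,-0.005],"rotation":[4.5,3.4,-10.7],"gripper":255},{"offset":[0.0565,-0.028,-0.0065],"rotation":[6.05,4.5,-14.3],"gripper":255}])

```text
time_s: 12.55
eef_pos: [0.5005, 0.1339, 0.1751]
eef_rot: [173.6, 3.7, 75.6]
force: [0.7, 0.2, -2.7]
grip_width: 0.0119
gripper_force: 35.0
```

```bash
python3 - <<'E'
from tr import *
s=observe();print(s['time_s'],s['eef_pos'],s['eef_rot'],s['force'],s['grip_width']);plan(tc+[0,0,.12],RT,1,s)
E
```

```text
12.55 [0.50047774 0.13385546 0.17509701] [173.64846039   3.72113183  75.60032312] [ 0.71900583  0.24977062 -2.70803089] 0.011875667079784382
off [0.0646, -0.0182, 0.0493] rot [5.85, 4.49, -14.07]
```

>>> carry_out(steps=[{"offset":[0.016,-0.0045,0.012],"rotation":[1.5,1.1,-3.5],"gripper":255},{"offset":[0.032,-0.009,0.0245],"rotation":[2.9,2.25,-7],"gripper":255},{"offset":[0.048,-0.0135,0.037],"rotation":[4.4,3.4,-10.5],"gripper":255},{"offset":[0.0645,-0.018,0.0495],"rotation":[5.85,4.5,-14.05],"gripper":255},{"offset":[0.0645,-0.018,0.0495],"rotation":[5.85,4.5,-14.05],"gripper":255}])

```text
time_s: 13.05
eef_pos: [0.5038, 0.1961, 0.1182]
eef_rot: [-179.9, 0.0, 89.8]
force: [0.3, -0.2, -1.5]
grip_width: 0.012
gripper_force: 35.0
```

```bash
python3 - <<'E'
from tr import *
from fit import plane_ransac
s=observe();print(s['time_s'],s['eef_pos'],s['eef_rot'],s['force'],s['grip_width']);plan(tc+[0,0,.045],RT,1,s)
im,d=get_image("wrist"); cv2.imwrite("pics/w3.png",im[:,:,::-1]); P=cloud("wrist",d,s); np.savez("w3.npz",P=P,d=d,im=im)
# module front: plane near expected z = tcp-34+16..
X=P[d>0]; p=np.array(s['eef_pos']); q=X-p
k=(abs(q[:,0])<.06)&(abs(q[:,1])<.09)&(q[:,2]>-.03)&(q[:,2]<-.008)
c,n_,b=plane_ransac(X[k],np.array([0,0,1.])); print("module front",k.sum(),b.sum(),c.round(4),n_.round(4),"below tcp",(c-p).round(4))
A=X[k][b][:,:2].astype(np.float32);print(cv2.minAreaRect(A))
# tray rim seen
k=(X[:,2]<.034)&(X[:,2]>.018)&(X[:,0]>.4)&(X[:,0]<.62)&(X[:,1]<.32); print("rim",k.sum(),X[k].min(0).round(3),X[k].max(0).round(3))
E
```

```text
13.05 [0.503794   0.19608954 0.11822366] [-1.79922435e+02  2.84682799e-02  8.98412793e+01] [ 0.31394655 -0.2431596  -1.50032564] 0.012017506149661966
off [0.0001, -0.0003, 0.0732] rot [-0.08, 0.03, -0.06]
module front 25810 25683 [0.5044 0.2415 0.0989] [ 5.4e-03 -1.0e-04  1.0e+00] below tcp [ 0.0006  0.0454 -0.0193]
((0.504431426525116, 0.23678988218307495), (0.06891802698373795, 0.09611183404922485), 89.94882202148438)
rim 5775 [0.43  0.176 0.018] [0.581 0.299 0.028]
```

View pics/w3.png

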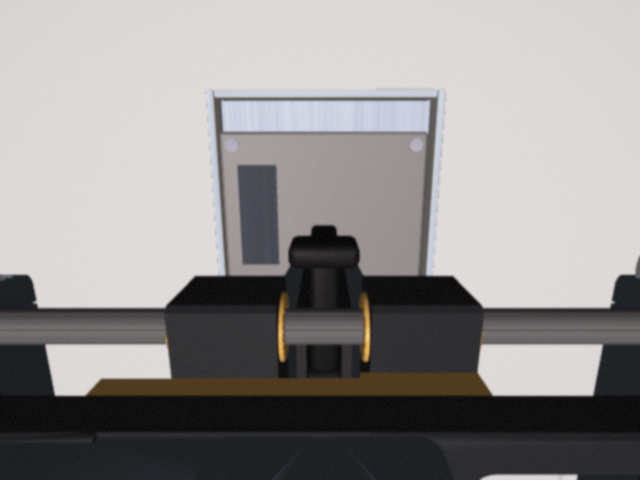

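>>> carry_out(steps=[{"offset":[0,0,0.015],"rotation":[0,0,0],"gripper":255},{"offset":[0,0,0.033],"rotation":[0,0,0],"gripper":255},{"offset":[0,0,0.05],"rotation":[0,0,0],"gripper":255},{"offset":[0,0,0.062],"rotation":[0,0,0],"gripper":255},{"offset":[0,0,0.07],"rotation":[0,0,0],"gripper":255}])

```text
time_s: 13.6
eef_pos: [0.5041, 0.1948, 0.0493]
eef_rot: [179.9, 0.1, 89.7]
force: [0.4, -0.6, -2.6]
grip_width: 0.012
gripper_force: 35.0
```

>>> carry_out(steps=[{"offset":[0,0,0.002],"rotation":[0,0,0],"gripper":255},{"offset":[0,0,0.004],"rotation":[0,0,0],"gripper":255},{"offset":[0,0,0.004],"rotation":[0,0,0],"gripper":255}])

```text
time_s: 13.9
eef_pos: [0.5045, 0.1951, 0.0459]
eef_rot: [179.9, 0.0, 89.7]
force: [0.5, -0.7, -2.4]
grip_width: 0.0119
gripper_force: 35.0
```

>>> carry_out(steps=[{"offset":[0,0,0.001],"rotation":[0,0,0],"gripper":255},{"offset":[0,0,0.002],"rotation":[0,0,0],"gripper":255},{"offset":[0,0,0.003],"rotation":[0,0,0],"gripper":255},{"offset":[0,0,0.004],"rotation":[0,0,0],"gripper":255},{"offset":[0,0,0.004],"rotation":[0,0,0],"gripper":255}])

```text
time_s: 14.4
eef_pos: [0.5042, 0.1951, 0.0414]
eef_rot: [179.9, 0.0, 89.7]
force: [0.0, -0.1, -2.5]
grip_width: 0.0121
gripper_force: 35.0
```

>>> carry_out(steps=[{"offset":[0,0,0.0005],"rotation":[0,0,0],"gripper":255},{"offset":[0,0,0.001],"rotation":[0,0,0],"gripper":255},{"offset":[0,0,0.001],"rotation":[0,0,0],"gripper":255}])

```text
time_s: 14.7
eef_pos: [0.5043, 0.1951, 0.0405]
eef_rot: [179.9, 0.0, 89.7]
force: [-0.1, -0.3, -2.0]
grip_width: 0.0119
gripper_force: 35.0
```

>>> carry_out(steps=[{"offset":[0,0,0.0005],"rotation":[0,0,0],"gripper":255},{"offset":[0,0,0.001],"rotation":[0,0,0],"gripper":255},{"offset":[0,0,0.001],"rotation":[0,0,0],"gripper":255}])

```text
time_s: 15.0
eef_pos: [0.5043, 0.1952, 0.0402]
eef_rot: [179.9, 0.0, 89.7]
force: [-4.4, 0.1, 14.5]
grip_width: 0.0115
gripper_force: 35.0
```

>>> carry_out(steps=[{"offset":[0,0,-0.0003],"rotation":[0,0,0],"gripper":255},{"offset":[0,0,-0.0006],"rotation":[0,0,0],"gripper":255},{"offset":[0,0,-0.0006],"rotation":[0,0,0],"gripper":255}], grip_force=10)

```text
time_s: 15.3
eef_pos: [0.5043, 0.1951, 0.0402]
eef_rot: [179.9, 0.0, 89.7]
force: [-0.9, 0.5, 2.8]
grip_width: 0.0121
gripper_force: 10.0
```

>>> carry_out(steps=[{"offset":[0,0,0],"rotation":[0,0,0],"gripper":215},{"offset":[0,0,0],"rotation":[0,0,0],"gripper":190},{"offset":[0,0,0],"rotation":[0,0,0],"gripper":150},{"offset":[0,0,0],"rotation":[0,0,0],"gripper":130},{"offset":[0,0,0],"rotation":[0,0,0],"gripper":110}])

```text
time_s: 15.8
eef_pos: [0.5043, 0.1951, 0.0401]
eef_rot: [179.9, 0.0, 89.7]
force: [0.3, -0.4, -0.2]
grip_width: 0.0434
gripper_force: 0.0
```

```bash
python3 -c "
from h import *
s=observe();print(s['force'],s['grip_width'],s['eef_pos'])
im,d=get_image('wrist');cv2.imwrite('pics/w4.png',im[:,:,::-1])"
```

```text
[ 0.28262504 -0.37364258 -0.19600216] 0.043400292132621955 [0.50429294 0.1951042  0.04012473]
```

Opening is wider than the flares; retreat straight up.

>>> carry_out(steps=[{"offset":[0,0,-0.002],"rotation":[0,0,0],"gripper":80},{"offset":[0,0,-0.015],"rotation":[0,0,0],"gripper":60},{"offset":[0,0,-0.04],"rotation":[0,0,0],"gripper":60},{"offset":[0,0,-0.08],"rotation":[0,0,0],"gripper":60},{"offset":[0,0,-0.12],"rotation":[0,0,0],"gripper":60}])

```text
time_s: 16.35
eef_pos: [0.5037, 0.1951, 0.1622]
eef_rot: [180.0, 0.1, 89.7]
force: [1.7, 0.6, 0.1]
grip_width: 0.0698
gripper_force: 0.0
```

>>> carry_out(steps=[{"offset":[-0.05,0,-0.04],"rotation":[0,0,0],"gripper":60},{"offset":[-0.1,0,-0.08],"rotation":[0,0,0],"gripper":60},{"offset":[-0.14,0,-0.1],"rotation":[0,0,0],"gripper":60},{"offset":[-0.15,0,-0.1],"rotation":[0,0,0],"gripper":60},{"offset":[-0.15,0,-0.1],"rotation":[0,0,0],"gripper":60}])

```text
time_s: 16.85
eef_pos: [0.5039, 0.0423, 0.2632]
eef_rot: [179.7, 0.1, 89.5]
force: [0.2, 0.9, -0.4]
grip_width: 0.0698
gripper_force: 0.0
```

```bash
python3 - <<'E'
from fit import *
s=observe();print(s['time_s'],s['eef_pos'],s['force'])
for nm in ("scene","top"):
    im,d=get_image(nm);cv2.imwrite(f'pics/{nm}9.png',im[:,:,::-1]);P=cloud(nm,d)
    for q in ("vial_1","bench_timer","beaker","wash_bottle"):
        for r in regions_of(nm,q)[:2]:
            m=r["pixels"]&(d>0)
            if m.sum()>5: print(nm,q,round(r["p"],2),np.median(P[m],0).round(3))
    m=(d>0)&(P[...,0]>.44)&(P[...,0]<.565)&(P[...,1]>.11)&(P[...,1]<.285)&(P[...,2]>.014)&(P[...,2]<.03)
    if m.sum()>300:
        c,n,b=plane_ransac(P[m],np.array([0,0,1.]));print(nm,"module front",c.round(4),n.round(4),m.sum(),cv2.minAreaRect(P[m][b][:,:2].astype(np.float32)))
E
```

```text
16.85 [0.50391562 0.04228477 0.26324146] [ 0.23156773  0.86959322 -0.35632031]
scene vial_1 0.88 [0.713 0.039 0.042]
scene vial_1 0.69 [0.591 0.012 0.042]
scene bench_timer 0.62 [ 0.744 -0.056  0.02 ]
scene beaker 0.66 [0.772 0.175 0.052]
scene wash_bottle 0.73 [0.499 0.206 0.023]
scene wash_bottle 0.69 [ 0.746 -0.17   0.092]
scene module front [0.502  0.2005 0.0228] [ 1.1e-03 -1.0e-04  1.0e+00] 4776 ((0.5039772987365723, 0.19440148770809174), (0.15053166449069977, 0.09639324992895126), 89.7464370727539)
top vial_1 0.64 [0.712 0.033 0.055]
top bench_timer 0.95 [ 0.744 -0.062  0.019]
top bench_timer 0.57 [0.497 0.28  0.007]
top beaker 0.65 [0.775 0.18  0.034]
top wash_bottle 0.6 [ 0.744 -0.183  0.118]
top module front [0.5001 0.2539 0.0218] [4.1e-03 2.0e-04 1.0e+00] 623 ((0.5019964575767517, 0.2515552341938019), (0.03425522521138191, 0.09432806074619293), 89.75926971435547)
```

View pics/scene9.png

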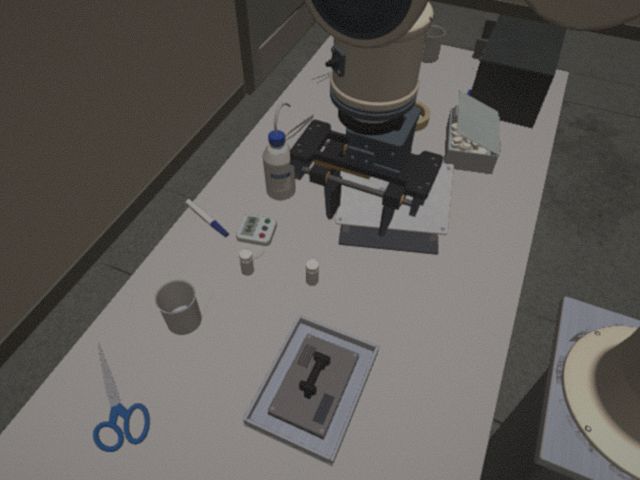

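The scene picture shows the module at (314,383), flat in the tray and lengthwise with its handle up. Its front is 22–23 mm above the bench and level. The vials, timer, beaker and wash bottle have not moved, and the gripper is well clear.

```bash
python3 -c "
from workcell import *
print(job_done())"
```

```text
the job is handed in; nothing more can be done
None
```

The module was slid until the slots ended (about 32.5 mm, under 9 N of push), lifted off square to the panel and laid flat, handle up and lengthwise in the tray; the bystanders are where they were, and the job was handed in at about 17 s.

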